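Lay the thick rolling pin in its rest

ROBOT

A 7-joint arm with a two-finger parallel gripper is mounted at the origin on a cart in front of the work surface, level with it; the furniture and walls round the work are solid. World frame = base frame: x ahead of the robot, y to its left, z up, the work surface at z = 0. Lengths are in m, angles in degrees, forces in N, time in s.
With the tool pointing down it reaches from about 0.425 to 0.925 m from the base axis. Payload 6.8 kg.
Tool frame: the origin (TCP) lies midway between the tips of the shut fingers; the grasp point (between the pads) lies 19 mm behind it; x points along the fingers, y is the direction in which the jaws open and shut, and the axes are right-handed (so a half turn about x gives the same grasp; the last joint's range is limited). The gripper opens to 85 mm and grips with 20 to 120 N. Pads are 22 mm wide; open, the fingers measure 114 mm over their backs; the gripper's body (76 mm by 85 mm) begins 54 mm behind the grasp point. The pads swing forward as they close: fully open they stand 13 mm farther back than shut.
Start: joints at [70.812, 27.33, 1.283, 89.118, -0.659, 63.558, -4.761], TCP at [0.152, -0.658, 0.231] pointing down, gripper open.
Joint ranges: [-169.35, 169.35], [-19.33, 120.38], [-80.79, 83.38], [13.8, 139.57], [-78.32, 258.32], [9.67, 109.79], [-169.56, 169.56]. Speed limits (degrees/s): [136.94, 136.94, 180, 180, 180, 180, 180].

INTERFACE

Orientations are given as [roll, pitch, yaw] about the fixed x, y, z axes, in that order (R = Rz(yaw) Ry(pitch) Rx(roll)).
In Python, from workcell import ctrl gives the robot as it stands.
- The arm moves only by the tool servo_tool, never from a script. Its argument "rows" is one flat list of numbers, 6 for each row, row after row: the shift along the tool's x, y, z in units of 30 mm (1.0 is 30 mm), then the turn, a rotation vector about the tool's x, y, z in units of 8 degrees (1.0 is 8 degrees). In form: [dx, dy, dz, ax, ay, az, dx, dy, dz, ax, ay, az, ...]. A call has 1 to 8 rows; each row is the pose to reach, as a shift and turn from the pose measured when the call began, along the tool's axes at that moment; what a row does not reach only later rows make up. A row lasts 1/8 s, in which the tool goes at most 62.5 mm and 10.7 degrees, less where a joint would pass 70% of its speed; a pose out of reach is approached as far as the arm can. A call with a gripper value outside its range is refused whole. "grip" is the finger opening in mm, from 0 to 85.4, set as the call begins (left out, the last holds). The fingers move at their own pace and stop on an object; the grip force is fixed at half the most. Time passes only in rows, so rows that repeat a pose let the fingers close. It gives the time, the measured TCP pose, the force and the opening at its end, in the units of the state.
- ctrl.sense(): the state, without advancing time (a new reading comes with each control period).
- ctrl.snapshot(name): name is "scene" or "top" or "wrist"; returns a dict with "color" (400x640x3 uint8, blue, green, red), "vertical_fov" (degrees; the focal length in pixels is half the picture's height over the tangent of half this angle, whatever the lens; pixels are square), "cx", "cy" (the principal point, pixels), "dist" ([k1, k2, p1, p2, k3] as OpenCV has them; the pictures are not rectified), "extrinsics" (4x4, takes a point from world to camera coordinates). Camera axes: x right, y down, z forward; pixel columns grow to the right and rows downward; lengths in m; the calibration is good to about 2 mm. A picture is of the moment at which its call begins. There is no depth.
- ctrl.sign_off(): hands the job in, once; it reports no verdict.
Trained networks look in the newest picture that a camera, given by its name, has taken for a name from the list of things; names that differ only in an ending like _2 or _b are one class to them, and where a whole thing is asked for, a point or a joint stands for the part that bears it (a point fixed in the world has none). Each returns a list of dicts, best first, with "p" (0 to 1); they miss things now and then, are a little off and sometimes report something else, mostly with a low value. They report only what shows in the picture. A call takes as long as a camera call. They do not tell look-alikes from the thing itself.
- ctrl.recognise(name, camera): "at" ([column, row] in pixels, amid what is visible of it).
- ctrl.landmark_of(name, camera): "at" ([column, row] in pixels: a listed point, or the origin of a listed thing).
The state is a dict: "t": time; "q": joint angles; "dq": joint speeds; "joint_torque": joint torques, N m; "position": TCP position; "orientation": TCP orientation; "ft_force": force on the tool from outside, world axes, zero at the start; "ft_torque": the same for the moment, N m; "finger_gap": finger opening in m.
Only numpy, scipy, OpenCV 4.12 (cv2) and the standard library are available. Lean on these libraries where they do the work, as an engineer would, in place of code of your own. Each camera call takes 0.05 s, during which the arm holds its last target. There are 200 camera calls.

TASK

Put the thicker of the two wooden rolling pins away: lay it in the wide pair of notches of the wooden rest, about centred so that both ends stick out alike. Lower it gently until it has settled in the notches, and only then let go; leave the slim pin where it lies.

Things in the scene. Friction and masses are not known exactly. Their poses are not given: they have to be found in the camera images.
- thick_pin_center (a point): centre of the thick rolling pin (to be put away): a plain straight cylinder of light wood, 44 mm in diameter, 240 mm long, about 0.26 kg, that starts lying on the worktop, its centre 22 mm up. The point is on its axis, half-way along. Its x axis runs along the pin; y and z turn with it as it rolls.
- slim_pin_center (a point): centre of the slim rolling pin (to be left alone): a like cylinder of light wood, 24 mm in diameter, 240 mm long, lying on the worktop, its centre 12 mm up. Its x axis runs along the pin. Which of the pins and the rest is left, middle or right varies.
- wide_seat (a point): where the centre of the thick pin must come to rest: 56 mm above the worktop, mid-way between the two wide notches of the rest. Its x axis (level) is the direction in which the pin must lie (either way round), z is up. A pin in the wide notches sinks a little over half its thickness: its axis is 4 mm below the top of the boards.
- pin_rest: the rest, of darker wood, fixed; origin at its foot, x along the pins. Two upright end boards 60 mm high, 148 mm wide, 18 mm thick, 132 mm apart inside. Each has a wide V notch (90 degrees, 70 mm wide at the top, 28.5 mm deep) at y = +25 mm and a narrow one (38 mm wide, 16 mm deep) at y = -45 mm. Between the boards only two dowels, below 20 mm: the fingers have room there.
Mind the look-alikes: they are no part of the job. Of the things that look like the pin_rest, the largest one is meant.

How it is judged:
By the outcome, as a careful person would: the job done as asked, in the order asked, and still so for the second after the job is handed in, with the robot touching nothing.
It also fails if it takes over 40 s, if anything falls off the work surface, if the arm or the gripper's body presses on something with over 40 N, if the wrist force passes 120 N, or if a joint passes its speed limit or range.

## Working session

There is one attempt and no reset: what is moved stays moved. The work goes in short steps, Python scripts to look and compute and a tool call to move; the robot and the scene stay as the last step left them, time stands still between calls to the robot, and variables do not carry over. Pictures are saved under pics/ and viewed, about 8 in all and at most 12, crops included, and the job is handed in when it is done.

Besides the shell and the picture viewer there is one more tool, called after "Call:" by a JSON object that holds its "name" and its "arguments". servo_tool: Moves the arm, as the interface text tells. Its arguments: {"type":"object","properties":{"rows":{"type":"array"},"grip":{"type":"number"}},"required":["rows"]}

```bash
mkdir -p pics; ls
cat > h.py <<'E'
import numpy as np, cv2
from workcell import ctrl
from scipy.spatial.transform import Rotation as R
def cam(s):
    h,w=s["color"].shape[:2]; f=h/2/np.tan(np.radians(s["vertical_fov"]/2))
    return np.array([[f,0,s["cx"]],[0,f,s["cy"]],[0,0,1.]]),np.array(s["dist"],float),np.array(s["extrinsics"])
def lift(s,px,z):
    K,d,E=cam(s); u=cv2.undistortPoints(np.array(px,float).reshape(-1,1,2),K,d).reshape(-1,2)
    r=np.c_[u,np.ones(len(u))]@E[:3,:3]; c=-E[:3,:3].T@E[:3,3]
    return c+r*((z-c[2])/r[:,2])[:,None]
def proj(s,P):
    K,d,E=cam(s); return cv2.projectPoints(np.array(P,float).reshape(-1,1,3),cv2.Rodrigues(E[:3,:3])[0],E[:3,3],K,d)[0].reshape(-1,2)
E
python3 - <<'E'
from h import *
Z={"thick_pin_center":.022,"slim_pin_center":.012,"wide_seat":.056,"pin_rest":0}
ims=[]
for c in ["scene","top"]:
    s=ctrl.snapshot(c); cv2.imwrite(f"pics/{c}0.png",s["color"])
    for n,z in Z.items():
        for k in ["landmark_of","recognise"]:
            for r in getattr(ctrl,k)(n,c): print(c,k,n,np.round(r["at"]),round(r["p"],2),lift(s,r["at"],z).round(3))
st=ctrl.sense();print(st["t"],st["position"],st["orientation"],st["finger_gap"])
E
```

```text
pics
scene landmark_of thick_pin_center [362. 306.] 0.84 [[ 0.54  -0.271  0.022]]
scene recognise thick_pin_center [363. 307.] 0.79 [[ 0.541 -0.275  0.022]]
scene landmark_of slim_pin_center [249. 160.] 0.71 [[0.512 0.281 0.012]]
scene landmark_of wide_seat [246. 236.] 0.93 [[0.388 0.001 0.056]]
scene landmark_of wide_seat [318. 120.] 0.65 [[0.76  0.295 0.056]]
scene landmark_of wide_seat [321. 190.] 0.61 [[0.618 0.038 0.056]]
scene recognise wide_seat [326. 135.] 0.96 [[0.742 0.221 0.056]]
scene recognise wide_seat [328. 190.] 0.81 [[0.634 0.03  0.056]]
scene recognise wide_seat [246. 235.] 0.8 [[0.39  0.006 0.056]]
scene landmark_of pin_rest [319. 130.] 0.94 [[0.769 0.306 0.   ]]
scene landmark_of pin_rest [248. 249.] 0.93 [[0.387 0.001 0.   ]]
scene landmark_of pin_rest [328. 210.] 0.85 [[0.624 0.009 0.   ]]
scene recognise pin_rest [258. 252.] 0.63 [[ 0.405 -0.017  0.   ]]
scene recognise pin_rest [317. 122.] 0.57 [[0.786 0.346 0.   ]]
top landmark_of thick_pin_center [426. 217.] 0.74 [[ 0.548 -0.272  0.022]]
top recognise thick_pin_center [426. 219.] 0.87 [[ 0.543 -0.273  0.022]
[... 257 characters left out ...]
 0.015 0.056]]
top landmark_of wide_seat [318. 191.] 0.69 [[0.626 0.033 0.056]]
top recognise wide_seat [322. 276.] 0.98 [[0.393 0.025 0.056]]
top recognise wide_seat [345. 190.] 0.62 [[ 0.627 -0.043  0.056]]
top recognise wide_seat [221. 129.] 0.55 [[0.808 0.3   0.056]]
top landmark_of pin_rest [227. 148.] 0.69 [[0.767 0.295 0.   ]]
top landmark_of pin_rest [331. 277.] 0.65 [[ 0.386 -0.     0.   ]]
top recognise pin_rest [330. 172.] 0.86 [[ 0.687 -0.004  0.   ]]
top recognise pin_rest [340. 268.] 0.86 [[ 0.412 -0.027  0.   ]]
top recognise pin_rest [223. 129.] 0.68 [[0.822 0.306 0.   ]]
0.9 [ 0.15177279 -0.65775175  0.2313475 ] [  62.502643     89.99385279 -104.50104708] 0.08543349973784083
```

View pics/top0.png

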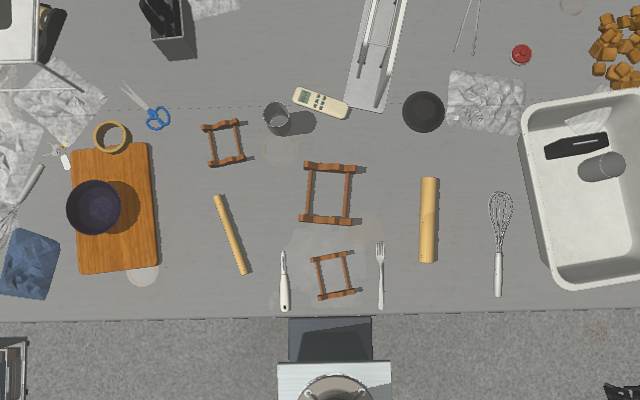

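View pics/scene0.png

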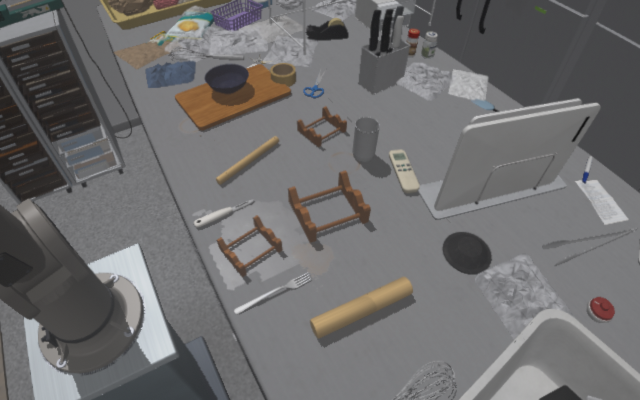

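Candidate rests in the top view: A (330,193), B (222,143) and C (333,274). A is clearly the largest. Candidate pins: thick at (428,220), slim at (231,233). I'll check the choice in one close crop.

Run:
```python
from h import *
s=ctrl.snapshot("top"); c=s["color"][155:275,290:450]
cv2.imwrite("pics/crop1.png",cv2.resize(c,None,fx=5,fy=5,interpolation=cv2.INTER_CUBIC))
hsv=cv2.cvtColor(s["color"],cv2.COLOR_BGR2HSV)
m=cv2.inRange(hsv,(10,60,80),(30,255,255)); m[:, :400]=0; m[:,450:]=0; m[:165]=0; m[275:]=0
r=cv2.minAreaRect(cv2.findNonZero(m)); print(r)
p=lift(s,cv2.boxPoints(r),.022); print(p.round(4), [np.linalg.norm(p[i]-p[(i+1)%4]).round(4) for i in range(4)])
print(-cam(s)[2][:3,:3].T@cam(s)[2][:3,3])
```

```text
((426.98388671875, 219.49948120117188), (15.798232078552246, 85.34268951416016), 1.8476102352142334)
[[ 0.4239 -0.2427  0.022 ]
 [ 0.6644 -0.2609  0.022 ]
 [ 0.6618 -0.3057  0.022 ]
 [ 0.4213 -0.2868  0.022 ]] [np.float64(0.2412), np.float64(0.0449), np.float64(0.2412), np.float64(0.0442)]
[0.48164234 0.02542963 1.35127561]
```

View pics/crop1.png

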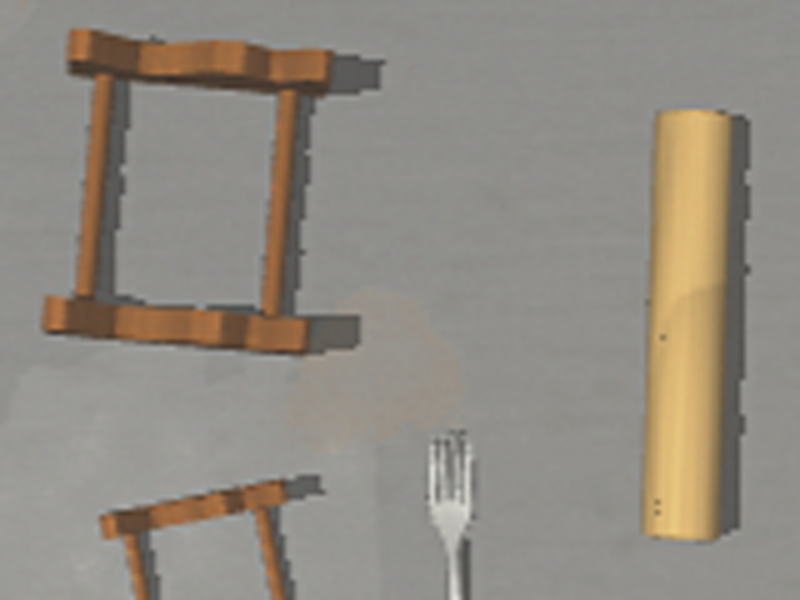

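Confirmed: A (crop 80–330, 30–350) is the large rest, with its wide notches on the image left (+y). The pin at crop (685,325) is the thick one, 44 mm × 241 mm as measured. Next I'll fit the poses of both in both cameras.

```bash
cat > fit.py <<'E'
from h import *
from scipy.optimize import minimize
def rest_polys():
    prof=[(-74,0),(-74,60),(-64,60),(-48,44),(-42,44),(-26,60),(-10,60),(18.5,31.5),(31.5,31.5),(60,60),(74,60),(74,0)]
    P=[]
    for x0,x1 in((66,84),(-84,-66)):
        for x in(x0,x1): P.append([(x,y,z) for y,z in prof])
        for (a,b),(c,d) in zip(prof,prof[1:]): P.append([(x0,a,b),(x1,a,b),(x1,c,d),(x0,c,d)])
    for y in(-54,54):
        P.append([(-66,y-6,10),(66,y-6,10),(66,y+6,10),(-66,y+6,10)])
        P.append([(-66,y,4),(66,y,4),(66,y,16),(-66,y,16)])
    return [np.array(p)/1e3 for p in P]
def pin_polys(r=.022):
    a=np.radians(np.arange(0,360,15)); c=np.c_[np.cos(a),np.sin(a)]*r
    P=[np.c_[np.full(24,x),c] for x in(-.12,.12)]
    for i in range(24):
        j=(i+1)%24; P.append(np.array([[-.12,*c[i]],[.12,*c[i]],[.12,*c[j]],[-.12,*c[j]]]))
    return P
def place(P,v,z): 
    M=R.from_euler("z",v[2],degrees=True).as_matrix(); return [p@M.T+[v[0],v[1],z] for p in P]
def mask(s,lo,hi): return cv2.inRange(cv2.cvtColor(s["color"],cv2.COLOR_BGR2HSV),lo,hi)
def render(s,polys,box):
    U=4; x0,y0,x1,y1=box; m=np.zeros(((y1-y0)*U,(x1-x0)*U),np.uint8)
    for p in polys: cv2.fillPoly(m,[np.round(((proj(s,p)+.5-[x0,y0])*U-.5)*8).astype(np.int32)],255,shift=3)
    return cv2.resize(m,(x1-x0,y1-y0),interpolation=cv2.INTER_AREA)
def fit(views,P,v0,z):
    def cost(v):
        q=place(P,v,z); e=0
        for s,m,b in views:
            d=render(s,q,b).astype(float)-m[b[1]:b[3],b[0]:b[2]]; e+=np.abs(cv2.GaussianBlur(d,(0,0),.8)).sum()/255
        return e
    v0=np.array(v0,float)
    r=minimize(cost,v0,method="Nelder-Mead",options=dict(initial_simplex=v0+np.vstack([np.zeros(3),np.diag([.01,.01,3])]),xatol=1e-5,fatol=.01))
    return r.x,r.fun
E
python3 - <<'E'
from fit import *
T=ctrl.snapshot("top");S=ctrl.snapshot("scene")
D=((3,100,40),(16,255,255)); L=((10,60,80),(30,255,255))
vt=(T,mask(T,*D),(293,155,362,232)); vs=(S,mask(S,*D),(284,168,374,240))
pt=(T,mask(T,*L),(410,170,447,270)); ps=(S,mask(S,*L),(305,272,418,342))
for n,a,b,P,v0,z in(("rest",vt,vs,rest_polys(),(.625,.0,-7),0),("pin",pt,ps,pin_polys(),(.543,-.274,-4.4),.022)):
    for V in([a],[b],[a,b]): print(n,fit(V,P,v0,z))
    o=[]
v,_=fit([vt,vs],rest_polys(),(.625,0,-7),0)
for s,b,m in((T,vt[2],vt[1]),(S,vs[2],vs[1])):
    c=s["color"][b[1]:b[3],b[0]:b[2]].copy(); r=render(s,place(rest_polys(),v,0),b)
    c=cv2.resize(c,(360,300));r=cv2.resize(r,(360,300));cc,_=cv2.findContours((r>127).astype(np.uint8),1,1)
    cv2.drawContours(c,cc,-1,(255,255,0),1); o.append(c)
cv2.imwrite("pics/fit.png",np.hstack(o))
E
```

```text
rest (array([ 6.23559752e-01,  6.03071625e-03, -6.58175111e+00]), np.float64(301.24094348749236))
rest (array([ 0.622886  ,  0.01235218, -9.8995762 ]), np.float64(928.3888662951939))
rest (array([ 0.62289569,  0.00758058, -6.92331787]), np.float64(1347.7760355526245))
pin (array([ 0.54158546, -0.27364842, -4.38369932]), np.float64(59.47204829465279))
pin (array([ 0.54228413, -0.27278901, -4.71653884]), np.float64(117.43223886100613))
pin (array([ 0.54221117, -0.2732851 , -4.4376276 ]), np.float64(186.4891841220587))
```

View pics/fit.png

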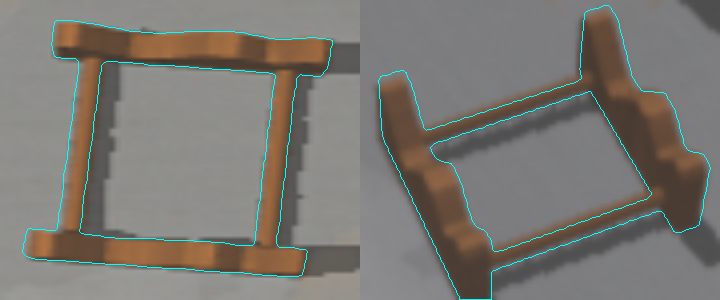

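```bash
cat > go.py <<'E'
from h import *
def go(p,axis_yaw,st=None):
    """shift (30mm) & turn (8deg) in tool axes to TCP p, tool x down, pin axis at yaw along tool z; both half turns"""
    st=st or ctrl.sense(); M=R.from_euler("xyz",st["orientation"],degrees=True)
    a=np.radians(axis_yaw); out=[]
    for k in(1,-1):
        x=np.array([0,0,-1.]); z=k*np.array([np.cos(a),np.sin(a),0]); T=np.c_[x,np.cross(z,x),z]
        rv=(M.inv()*R.from_matrix(T)).as_rotvec(degrees=True)/8
        out.append((np.round(M.inv().apply(np.array(p)-st["position"])/.03,3),rv.round(3)))
    return out
E
python3 - <<'E'
from fit import *; from go import *
T=ctrl.snapshot("top");S=ctrl.snapshot("scene")
D=((0,70,20),(17,255,255))
ts=(T,mask(T,*D),(293,155,362,232)); ss=(S,mask(S,*D),(284,168,374,246))
for V in([ts],[ss],[ts,ss]): print(fit(V,rest_polys(),(.625,.0,-7),0))
st=ctrl.sense(); print(R.from_euler("xyz",st["orientation"],degrees=True).as_matrix().round(3))
for z in(.15,): print(go([.542,-.273,z],-4.45))
E
```

```text
(array([ 0.62257659,  0.00635699, -6.31362626]), np.float64(120.13260752595617))
(array([ 0.62384588,  0.01124044, -6.67865099]), np.float64(276.0996186024322))
(array([ 0.62277969,  0.0078534 , -6.77261527]), np.float64(564.8339340849989))
[[ 0.     0.225 -0.974]
 [ 0.    -0.974 -0.225]
 [-1.     0.    -0.   ]]
[(array([  2.711,  -9.571, -15.557]), array([-20.319,  -0.   ,  -0.   ])), (array([  2.711,  -9.571, -15.557]), array([ 2.181, -0.   ,  0.   ]))]
```

Call:
{"name": "servo_tool", "arguments": {"rows": [0, -0.7, -1.2, 0.2, 0, 0, 0, -1.6, -2.6, 0.5, 0, 0, 0.3, -2.5, -4.1, 0.8, 0, 0, 0.6, -3.5, -5.7, 1.1, 0, 0, 0.9, -4.5, -7.3, 1.4, 0, 0, 1.2, -5.5, -8.9, 1.7, 0, 0, 1.5, -6.4, -10.4, 2, 0, 0, 1.8, -7.2, -11.7, 2.18, 0, 0], "grip": 85}}

```text
t: 2.15
position: [0.4469, -0.3667, 0.1773]
orientation: [170.1, 90.0, -14.3]
ft_force: [0.9, -0.7, 0.7]
finger_gap: 0.0854
```

Run:
```python
from go import *
st=ctrl.sense();print(st["t"],st["position"],st["q"]);print(go([.542,-.273,.15],-4.45)[1])
```

```text
2.15 [ 0.44690379 -0.36666118  0.17732473] [ 35.89267464  21.61998574  -3.40920654 105.63163856   1.55840971
  52.74807304 -62.65786579]
(array([ 0.913, -3.358, -2.918]), array([ 0.001, -0.006, -0.001]))
```

Call:
{"name": "servo_tool", "arguments": {"rows": [0.2, -0.8, -0.7, 0, 0, 0, 0.4, -1.6, -1.4, 0, 0, 0, 0.6, -2.4, -2.1, 0, 0, 0, 0.8, -3.0, -2.6, 0, 0, 0, 0.91, -3.36, -2.92, 0, 0, 0, 0.91, -3.36, -2.92, 0, 0, 0, 0.91, -3.36, -2.92, 0, 0, 0]}}

```text
t: 3.02
position: [0.5413, -0.2743, 0.1503]
orientation: [122.0, 89.9, -62.6]
ft_force: [-0.6, -1.0, -0.3]
finger_gap: 0.0851
```

Run:
```python
from fit import *; from go import *
W=ctrl.snapshot("wrist"); c=W["color"].copy()
for e in((-.12,0,0),(.12,0,0),(0,0,0)):
    p=proj(W,place([np.array([e])],(.542,-.273,-4.45),.022)[0])[0]; cv2.circle(c,tuple(int(v) for v in p),4,(0,0,255),1); print(p)
cv2.imwrite("pics/w1.png",c)
for r in ctrl.landmark_of("thick_pin_center","wrist"): print(r,lift(W,r["at"],.022))
st=ctrl.sense();print(st["t"],st["position"]);print(go([.542,-.273,.002],-4.45)[1])
```

```text
[317.76871835 312.39932684]
[317.28080719  21.387623  ]
[317.5560799  186.48021031]
{'at': [320.2, 185.2], 'p': 0.85} [[ 0.5429017  -0.27520007  0.022     ]]
3.125 [ 0.54124908 -0.27432666  0.1503469 ]
(array([ 4.945, -0.05 , -0.018]), array([-0.013, -0.005, -0.006]))
```

View pics/w1.png

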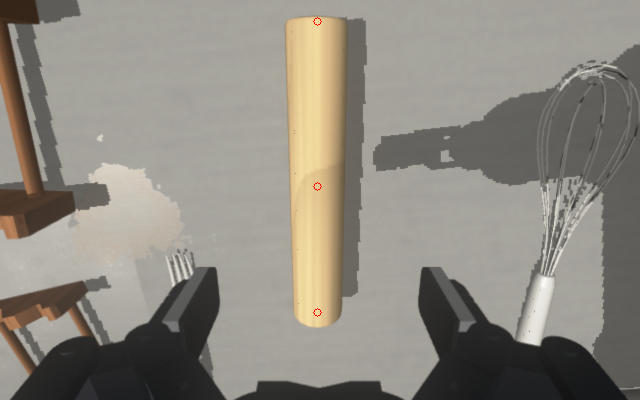

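The wrist view shows the pin between the open fingers. My projected centre (318,186) and ends (318,312), (317,21) fall on it. Descend.

Call:
{"name": "servo_tool", "arguments": {"rows": [0.8, -0.03, 0, 0, 0, 0, 1.8, -0.03, 0, 0, 0, 0, 2.8, -0.03, 0, 0, 0, 0, 3.7, -0.03, 0, 0, 0, 0, 4.4, -0.03, 0, 0, 0, 0, 4.8, -0.03, 0, 0, 0, 0, 4.94, -0.03, 0, 0, 0, 0, 4.94, -0.03, 0, 0, 0, 0]}}

```text
t: 4.12
position: [0.5416, -0.2739, 0.0026]
orientation: [139.6, 89.9, -44.9]
ft_force: [0.1, -0.0, 1.0]
finger_gap: 0.0852
```

Call:
{"name": "servo_tool", "arguments": {"rows": [0, 0, 0, 0, 0, 0, 0, 0, 0, 0, 0, 0, 0, 0, 0, 0, 0, 0, 0, 0, 0, 0, 0, 0, 0, 0, 0, 0, 0, 0, 0, 0, 0, 0, 0, 0], "grip": 20}}

```text
t: 4.88
position: [0.5421, -0.274, 0.0035]
orientation: [148.5, 89.8, -36.1]
ft_force: [-1.8, -0.5, 5.6]
finger_gap: 0.0425
```

Call:
{"name": "servo_tool", "arguments": {"rows": [-0.3, 0, 0, 0, 0, 0, -0.9, 0, 0, 0, 0, 0, -1.7, 0, 0, 0, 0, 0, -2.6, 0, 0, 0, 0, 0, -3.5, 0, 0, 0, 0, 0, -4.2, 0, 0, 0, 0, 0, -4.6, 0, 0, 0, 0, 0, -4.6, 0, 0, 0, 0, 0], "grip": 20}}

```text
t: 5.88
position: [0.5423, -0.274, 0.1426]
orientation: [153.6, 89.7, -30.9]
ft_force: [0.1, 0.5, -2.6]
finger_gap: 0.0427
```

Run:
```python
from go import *
W=ctrl.snapshot("wrist"); cv2.imwrite("pics/w2.png",W["color"])
st=ctrl.sense();print(st["t"],st["position"],st["q"][6],st["finger_gap"],st["ft_force"]);
print(go([.626,.032,.15],-6.6)[1])
```

```text
5.925 [ 0.54166728 -0.2737739   0.1415346 ] -76.31546385954188 0.042178278529020605 [-0.0346237   0.17714039 -3.34141887]
(array([ -0.293, -10.384,  -1.991]), array([ 0.254, -0.018, -0.011]))
```

View pics/w2.png

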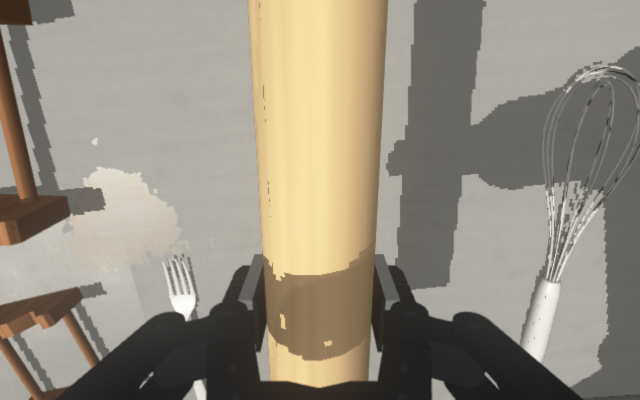

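The pin is held level between the pads, and its parallel shadow is clear of it at (430,140). Carry it over the rest.

Call:
{"name": "servo_tool", "arguments": {"rows": [-0.1, -0.6, -0.1, 0, 0, 0, -0.2, -1.7, -0.3, 0.1, 0, 0, -0.3, -3.0, -0.6, 0.1, 0, 0, -0.3, -4.4, -0.9, 0.15, 0, 0, -0.3, -5.8, -1.2, 0.2, 0, 0, -0.3, -7.2, -1.5, 0.25, 0, 0, -0.3, -8.5, -1.7, 0.25, 0, 0, -0.3, -9.5, -1.9, 0.25, 0, 0]}}

```text
t: 6.92
position: [0.6206, 0.01, 0.1494]
orientation: [150.7, 90.0, -35.7]
ft_force: [-0.1, -0.8, -2.2]
finger_gap: 0.0423
```

Run:
```python
from go import *
st=ctrl.sense();print(st["t"],st["position"],st["q"][6],st["finger_gap"]);
print(go([.626,.032,.13],-6.6)[1])
```

```text
6.925 [0.62055229 0.00997466 0.14940602] -107.20345150701685 0.04231535248701812
(array([ 0.647, -0.75 , -0.098]), array([ 0.026, -0.005, -0.003]))
```

Call:
{"name": "servo_tool", "arguments": {"rows": [0.2, -0.3, -0.1, 0, 0, 0, 0.4, -0.6, -0.1, 0, 0, 0, 0.65, -0.75, -0.1, 0, 0, 0, 0.65, -0.75, -0.1, 0, 0, 0, 0.65, -0.75, -0.1, 0, 0, 0]}}

```text
t: 7.55
position: [0.626, 0.0308, 0.1299]
orientation: [120.6, 89.9, -65.8]
ft_force: [-0.7, 0.5, -2.8]
finger_gap: 0.0424
```

Run:
```python
from fit import *; from go import *
st=ctrl.sense();print(st["t"],st["position"],st["q"][6],st["finger_gap"])
P=st["position"];o=[]
W=ctrl.snapshot("wrist");S=ctrl.snapshot("scene")
for s in(W,S):
    c=s["color"].copy()
    for off,col in((.0064,(255,255,0)),(.0112,(255,0,255))):
        for q in place(rest_polys(),(.6228,off,-6.6),0)[:26]:
            if len(q)>4: cv2.polylines(c,[np.round(proj(s,q)).astype(np.int32)],True,col,1,cv2.LINE_AA)
    o.append(c)
L=proj(S,place([np.array([[-.12,0,0],[.12,0,0],[0,0,0]])],(P[0],P[1],-6.6),P[2]+.0185)[0]); print(L)
for p in L: cv2.circle(o[1],tuple(int(v) for v in p),3,(0,0,255),1)
cv2.imwrite("pics/w3.png",o[0]); cv2.imwrite("pics/s3.png",cv2.resize(o[1][90:260,220:440],None,fx=3.4,fy=3.4,interpolation=cv2.INTER_CUBIC))
```

```text
7.55 [0.62601122 0.03081302 0.1298803 ] -109.48564000320275 0.04241816001328356
[[279.94938949 180.34200198]
 [369.37555432 153.17837951]
 [326.22499869 166.25100007]]
```

View pics/w3.png

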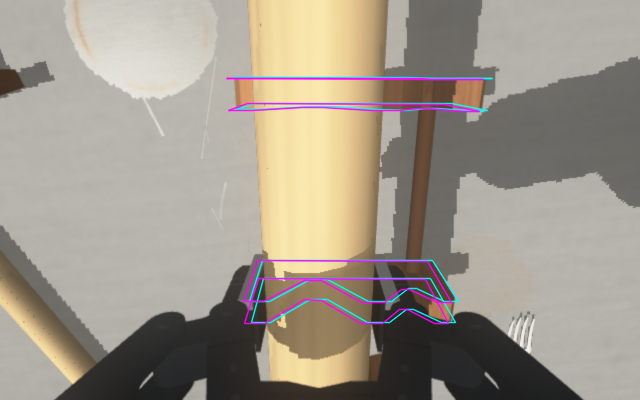

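View pics/s3.png

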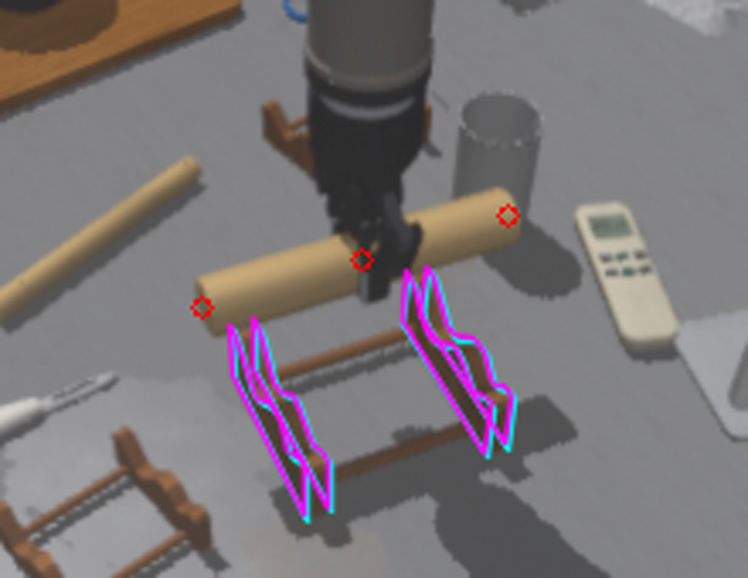

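Both views show the pin above the wide notches and parallel to the rest. In the wrist view the board edges (234 and 484 px on the far board) sit between my two lateral estimates. I'll refine y with a wrist fit on the unobstructed parts.

Run:
```python
from fit import *; from go import *
W=ctrl.snapshot("wrist");m=mask(W,(0,85,20),(14,255,255))
V=[(W,m,b) for b in((222,55,248,130),(390,55,510,130),(400,130,470,255),(425,255,475,330))]
for v0 in((.6228,.0064,-6.6),(.6228,.0112,-7),(.618,.008,-5)): print(fit(V,rest_polys(),v0,0))
# pin lateral/yaw in wrist view at axis height
h=mask(W,(14,60,80),(30,255,255)); z=ctrl.sense()["position"][2]+.0185
for r in(20,60,120,160,200,230):
    x=np.flatnonzero(h[r,230:410])+230; print(r,x.min(),x.max(),lift(W,[(x.min()+x.max())/2,r],z)[0].round(4))
c=W["color"].copy();c[m>0]=(0,255,0)
```

```text
(array([ 0.62289816,  0.00665183, -6.50010346]), np.float64(617.3979233136125))
(array([ 0.62281025,  0.00672893, -6.58079322]), np.float64(606.8124340333477))
(array([ 0.6226098 ,  0.00679602, -6.52080724]), np.float64(607.8203921409935))
20 249 386 [0.7262 0.021  0.1487]
60 251 384 [0.7143 0.0224 0.1487]
120 255 381 [0.6948 0.0244 0.1487]
160 257 379 [0.6807 0.026  0.1487]
200 260 377 [0.6655 0.0275 0.1487]
230 261 409 [0.6527 0.0225 0.1487]
```

The wrist fit gives the rest at (0.6228, 0.0067, -6.55°), which agrees with the top view, so the seat is at (0.6257, 0.0315). The pin axis passes through y≈0.0317 there. Lower it, stopping a little above contact.

Call:
{"name": "servo_tool", "arguments": {"rows": [0.3, -0.02, 0, 0, 0, 0, 0.8, -0.02, 0, 0, 0, 0, 1.4, -0.02, 0, 0, 0, 0, 1.9, -0.02, 0, 0, 0, 0, 2.3, -0.02, 0, 0, 0, 0, 2.6, -0.02, 0, 0, 0, 0, 2.75, -0.02, 0, 0, 0, 0, 2.8, -0.02, 0, 0, 0, 0]}}

```text
t: 8.7
position: [0.6265, 0.0319, 0.0462]
orientation: [163.2, 89.9, -23.2]
ft_force: [0.2, -0.5, -2.2]
finger_gap: 0.0426
```

Call:
{"name": "servo_tool", "arguments": {"rows": [0.05, 0, 0, 0, 0, 0, 0.1, 0, 0, 0, 0, 0, 0.13, 0, 0, 0, 0, 0, 0.16, 0, 0, 0, 0, 0, 0.16, 0, 0, 0, 0, 0]}}

```text
t: 9.32
position: [0.6265, 0.0319, 0.0414]
orientation: [162.2, 89.9, -24.3]
ft_force: [-0.6, 0.1, -3.1]
finger_gap: 0.0424
```

Call:
{"name": "servo_tool", "arguments": {"rows": [0.03, 0, 0, 0, 0, 0, 0.06, 0, 0, 0, 0, 0, 0.09, 0, 0, 0, 0, 0, 0.11, 0, 0, 0, 0, 0, 0.11, 0, 0, 0, 0, 0, 0.11, 0, 0, 0, 0, 0]}}

```text
t: 10.07
position: [0.6269, 0.0325, 0.0384]
orientation: [-172.1, 89.9, 1.5]
ft_force: [0.5, 2.0, 2.6]
finger_gap: 0.0421
```

Call:
{"name": "servo_tool", "arguments": {"rows": [0.02, 0, 0, 0, 0, 0, 0.04, 0, 0, 0, 0, 0, 0.05, 0, 0, 0, 0, 0, 0.05, 0, 0, 0, 0, 0]}}

```text
t: 10.58
position: [0.6273, 0.0331, 0.0378]
orientation: [-161.3, 89.8, 12.3]
ft_force: [-2.3, 2.9, 8.5]
finger_gap: 0.0426
```

Call:
{"name": "servo_tool", "arguments": {"rows": [0.02, -0.02, 0, 0, 0, 0, 0.03, -0.03, 0, 0, 0, 0, 0.03, -0.03, 0, 0, 0, 0]}}

```text
t: 10.95
position: [0.6273, 0.0333, 0.0376]
orientation: [-173.1, 89.8, 0.4]
ft_force: [-2.7, 0.9, 8.5]
finger_gap: 0.0422
```

Run:
```python
from fit import *
T=ctrl.snapshot("top");S=ctrl.snapshot("scene")
st=ctrl.sense();print(st["t"],st["position"],st["ft_force"],st["ft_torque"])
c=S["color"].copy()
for q in place(pin_polys(),(.6257,.0315,-6.55),.056)[:2]: cv2.polylines(c,[np.round(proj(S,q)*16).astype(np.int32)],True,(0,0,255),1,cv2.LINE_AA,4)
cv2.imwrite("pics/s4.png",cv2.resize(c[110:260,250:410],None,fx=4,fy=4,interpolation=cv2.INTER_CUBIC))
```

```text
11.05 [0.62730849 0.03332444 0.0375447 ] [-3.77190532 -0.25184508  9.85775728] [ 0.03821763  0.77120415 -0.22165949]
```

View pics/s4.png

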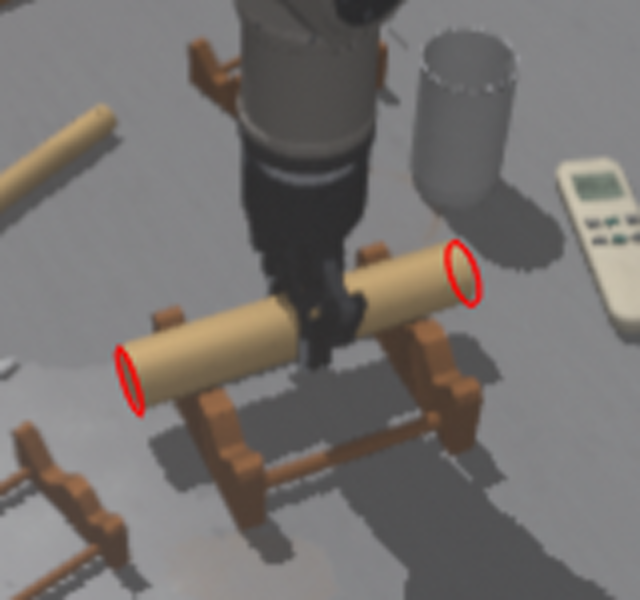

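The pin sits in both wide notches, with its ends matching the predicted seat outline at image (130,380) and (463,273). A contact force of about 12 N is supporting it. Release.

Call:
{"name": "servo_tool", "arguments": {"rows": [0, 0, 0, 0, 0, 0, 0, 0, 0, 0, 0, 0, 0, 0, 0, 0, 0, 0, 0, 0, 0, 0, 0, 0], "grip": 55}}

```text
t: 11.55
position: [0.6273, 0.0332, 0.0374]
orientation: [-175.9, 89.9, -2.4]
ft_force: [-0.6, 0.0, -0.3]
finger_gap: 0.0545
```

Call:
{"name": "servo_tool", "arguments": {"rows": [0, 0, 0, 0, 0, 0, 0, 0, 0, 0, 0, 0, 0, 0, 0, 0, 0, 0, 0, 0, 0, 0, 0, 0], "grip": 85}}

```text
t: 12.05
position: [0.6273, 0.0333, 0.0374]
orientation: [-174.5, 89.8, -0.9]
ft_force: [0.4, 0.2, 0.5]
finger_gap: 0.0849
```

Call:
{"name": "servo_tool", "arguments": {"rows": [-0.2, 0, 0, 0, 0, 0, -0.6, 0, 0, 0, 0, 0, -1.2, 0, 0, 0, 0, 0, -2, 0, 0, 0, 0, 0, -2.9, 0, 0, 0, 0, 0, -3.8, 0, 0, 0, 0, 0, -4.5, 0, 0, 0, 0, 0, -5, 0, 0, 0, 0, 0]}}

```text
t: 13.05
position: [0.6274, 0.0333, 0.1898]
orientation: [-171.4, 89.7, 2.1]
ft_force: [0.6, 0.4, 0.0]
finger_gap: 0.0848
```

Run:
```python
from fit import *
T=ctrl.snapshot("top");S=ctrl.snapshot("scene");W=ctrl.snapshot("wrist")
st=ctrl.sense();print(st["t"],st["position"],st["ft_force"],st["finger_gap"])
L=((14,60,80),(30,255,255))
ws=mask(W,*L); 
for b in((230,0,410,250),): print(fit([(W,ws,b)],pin_polys(),(.6257,.0315,-6.5),.056))
print(fit([(S,mask(S,*L),(270,160,378,222))],pin_polys(),(.6257,.0315,-6.5),.056))
for c,s in(("top",T),("scene",S),("wrist",W)):
    for n,z in(("thick_pin_center",.056),("slim_pin_center",.012)):
        for r in ctrl.landmark_of(n,c)[:2]: print(c,n,r["p"],lift(s,r["at"],z)[0].round(4))
c=[cv2.resize(s["color"][a:b,d:e],(400,360),interpolation=cv2.INTER_CUBIC) for s,a,b,d,e in((S,120,255,250,400),(W,0,400,100,544))]
cv2.imwrite("pics/end.png",np.hstack(c))
```

```text
13.2 [0.62729826 0.03330488 0.18844178] [-0.0694637   0.19067488  0.63992437] 0.08497725716848943
(array([ 0.62722825,  0.03435558, -6.59409443]), np.float64(833.3405202388304))
(array([ 0.62672889,  0.03523441, -6.48672   ]), np.float64(106.51632367533075))
top slim_pin_center 0.89 [0.5147 0.2724 0.012 ]
scene thick_pin_center 0.67 [0.6344 0.0333 0.056 ]
scene slim_pin_center 0.86 [0.5142 0.283  0.012 ]
wrist thick_pin_center 0.62 [0.6277 0.0306 0.056 ]
wrist slim_pin_center 0.64 [0.5132 0.2876 0.012 ]
```

View pics/end.png

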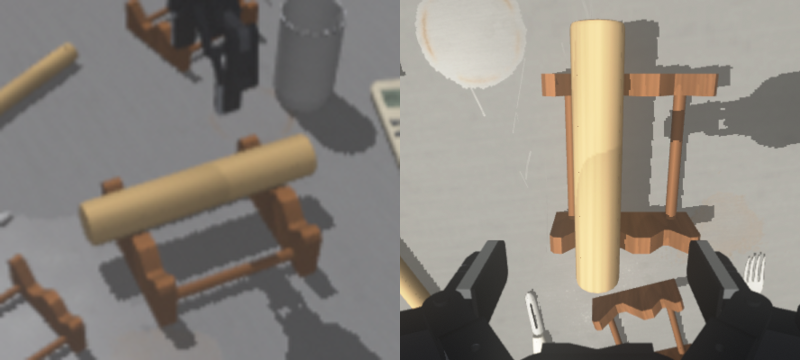

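The pin lies level in both wide notches with both ends protruding about equally (left panel ends at (95,222) and (305,155)). The gripper is clear. Handing in.

```bash
python3 -c "
from workcell import ctrl
print(ctrl.sign_off())"
```

```text
the job is handed in; nothing more can be done
None
```

The thick pin is now in the wide notches of the largest rest, and I handed the job in at about 13.2 s of the 40 s allowed. I lowered it until about 12 N of upward contact force showed it was resting in the notches, then opened the fingers and backed off 150 mm.

**Last checks:**
- **Centring:** two camera fits put the pin's centre at about (0.627, 0.034–0.035) with a yaw of -6.5°. I had estimated the seat at (0.6257, 0.0315) and -6.55°, so the pin is about 1–1.5 mm off centre lengthwise. The last pictures show it in both notches with the ends sticking out alike.
- **Clear of the robot:** the wrist force is about 0 and the gripper touches nothing.
- **Slim pin:** it lies where it was, and nothing else was moved.

**Checks that disagreed:**
- **Rest position:** the scene camera alone put the rest about 5 mm farther to the robot's left (+y) than the top and wrist fits. While lowering, the contact force moved the pin about 1–2 mm that way, so the truth is probably in between.
- **Pin centre in the scene view:** the trained network put it about 7 mm farther along the pin than the fits and the wrist network did.
- **Top view:** the network did not report the thick pin in the last top picture.

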